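# Release a window-cleaner battery from its charger and stop it with the other finger

## Task

Take the battery pack off charge in the sloping charger: press the release key beside the open end of its bay right down with one fingertip, and with the other finger stop the pack that springs loose before any of it slides out past the open end. Finish while holding it so: the key still fully down, and the pack clear of its charging contacts, lying on the bay floor at rest against your finger. Do not pick the pack up, and leave the piggy bank, baking dish, scrub pad and lifter where they are.

Things in the scene. Friction and masses are not known exactly. Their poses are not given: they have to be found in the camera images.
- dock: grey charger dock fixed to the sill, 151 mm long (x), 120 wide (y), head (at +x) about 92 high. Origin on the sill; x points from the open end (x = -85 mm) to the head, z up. A bay 59 mm wide runs along x between two cheeks 30 mm wide. At the open end (x -85 to -52 mm) the cheek tops are level, 29 mm above the sill; further back they rise with the slope, 12 mm above the bay floor
- bay: the dock's bay as a frame (fixed to it): origin on the bay floor under the middle of the seated pack, 31.5 mm above the sill; x points up the 15 degree slope to the head, y across, z off the floor. Open end at x = -91 mm. Pack x in this frame is minus its travel: off the charging contacts from 8 mm of travel; at 50 mm its front end reaches the open end
- bay_end (a point): point on the floor of the empty end of the bay, on its middle line, in front of the pack and straight across (dock -y, 45 mm) from the key; 12 mm above the sill. From here it is 32 mm (along dock x) to the seated pack's front face at the height of the pressed key, 25 mm to its top edge, which leans forward. A finger let down here stands in the pack's way
- pack: battery pack, black block 80 mm long (x), 56 wide, 34 high, about 0.3 kg, loose; origin in the middle of its underside, axes as the bay's; front face 40 mm down-slope of it, its top 54 mm above the sill (50 after 17 mm of travel). Seated behind a steel latch tooth 4.5 mm high. Once free, a spring pin kicks it (2 N, 14 mm) and it slides by itself out of the bay in about 0.15 s if not stopped
- key_top (a point): middle of the top of the release key: black rectangular spring key with a level ribbed top, 24 mm (dock x) by 22 mm (dock y), on the cheek at the dock's +y side by the open end (the left cheek, looking from the open end to the head), 70 mm from the dock's origin along -x and 45 mm along +y. Its top is 37 mm above the sill when up, 30 mm when fully down
- key (a joint): travel of the release key, m: 0 up, 0.007 fully down; springs back (2.2 N at the start, 4.5 N at the bottom). It lowers the latch tooth, which lets the pack go at about 0.0047, so the pack's brief jolt on a waiting finger comes before the key is at its bottom. Letting the key up raises the tooth under the pack
- scrub_pad: purple hard silicone scrub pad lying loose on the sill beyond the dock's open end, 105 x 70 x 20 mm; origin in the middle of its underside
- lifter: chrome shoehorn-style lifter lying loose behind the dock's head, 200 mm long (own x, blade to +x), 45 mm wide, 9 mm high; origin about its middle, on the sill
- piggy_bank: white ceramic piggy bank, loose, about 140 mm long (own x, snout to -x), 95 mm wide, 105 mm high; origin on the sill under its middle
- dish: shallow clear glass baking dish, loose, 240 mm (own x; 280 mm over its handles) by 165 mm, 48 mm high; origin in the middle of its underside
Things that resemble listed ones, but are neither listed nor needed, are in the scene too. What is shaped like the dock but blue, brown or red is not meant.

How it is judged:
By the outcome, as a careful person would: the job done as asked, in the order asked, and still so for the second after the job is handed in, while the arm keeps its last pose, push and grip.
It also fails if it takes over 32 s, if anything falls off the work surface, if the arm or the gripper's body presses on something with over 40 N, if the wrist force passes 120 N, or if a joint passes its speed limit or range.

## Robot

A 6-joint arm with a two-finger parallel gripper is mounted at the origin on the work surface. World frame = base frame: x ahead of the robot, y to its left, z up, the work surface at z = 0. Lengths are in mm, angles in degrees, forces in N, time in s.
With the tool pointing down it reaches from about 350 to 850 mm from the base axis. Payload 8.1 kg.
Tool frame: the origin (TCP) lies midway between the tips of the shut fingers; the grasp point (between the pads) lies 19 mm behind it (r.grasp_offset is the distance from the TCP to the grasp point, in mm); z points along the fingers, x is the direction in which the jaws open and shut, and the axes are right-handed (so a half turn about z gives the same grasp; the last joint's range is limited). The gripper opens to 85 mm and grips with 20 to 120 N. Pads are 22 mm wide; open, the fingers measure 114 mm over their backs; the gripper's body (76 mm by 85 mm) begins 54 mm behind the grasp point. The pads swing forward as they close: fully open they stand 13 mm farther back than shut.
Start: joints at [61.627, 7.471, 85.268, -0, 87.261, -4.893], TCP at [239.035, 550.334, 231.292] pointing down, gripper open.
Joint ranges: [-169.43, 169.43], [-51.17, 129.36], [1.28, 143.12], [-76.62, 256.62], [0, 156.53], [-152.29, 152.29]. Speed limits (degrees/s): [136.94, 136.94, 159.86, 180, 180, 180].

## Interface

Orientations are given as [roll, pitch, yaw] about the fixed x, y, z axes, in that order (R = Rz(yaw) Ry(pitch) Rx(roll)).
In Python, from bench import r, optics, hand_in gives the robot as it stands.
- The arm moves only by the shell command python3 -m pendant 'ROWS' [FORCE]. ROWS is JSON, a list of rows, each a list of 5 numbers: the opening, from 0 (shut) to 1 (fully open), then the shift along the tool's x, y, z in mm, then the turn about the tool's z in degrees. A call has 1 to 10 rows; each row shifts and turns the commanded pose from where the row before left it, along the tool's axes as they then stand; what a row does not reach is not made up. A row lasts 1/10 s, in which the tool goes at most 50 mm and 8.59 degrees, less where a joint would pass 70% of its speed; a pose out of reach is approached as far as the arm can. A call with a gripper value outside its range is refused whole. The fingers move at their own pace and stop on an object; FORCE is the grip in N (left out, the last holds). Time passes only in rows, so rows that do not move let the fingers close. It gives the time, the measured TCP pose, the force and the opening at its end, in the units of the state.
- r.sense(): the state, without advancing time (a new reading comes with each control period).
- optics.snapshot(name): name is "scene" or "top" or "wrist"; returns (picture, depth): 480x640x3 uint8, blue, green, red; 480x640 float32, mm along the optical axis (not along the pixel's ray), 0 where there is no reading.
- optics.camera_params(name): a dict with "camera_matrix" (3x3 intrinsics, pixels), "eye" and "orientation" of the camera in the world. Camera axes: x right, y down, z forward; pixel columns grow to the right and rows downward; lengths in mm; the calibration is good to about 2 mm. The wrist camera is an equidistant fisheye: a pixel r from the principal point sees the ray r / f radians off the axis. A picture is of the moment at which its call begins: read the wrist's pose just before it. camera_params takes no time and is no camera call; for the wrist camera it gives the pose at the moment of the call.
- hand_in(): hands the job in, once; it reports no verdict.
Trained networks look in the newest picture that a camera, given by its name, has taken for a name from the list of things; names that differ only in an ending like _2 or _b are one class to them, and where a whole thing is asked for, a point or a joint stands for the part that bears it (a point fixed in the world has none). Each returns a list of dicts, best first, with "score" (0 to 1); they miss things now and then, are a little off and sometimes report something else, mostly with a low value. They report only what shows in the picture. A call takes as long as a camera call. They do not tell look-alikes from the thing itself.
- optics.search_frame(camera, query): "at" ([x, y, z] in mm, in world coordinates, good to about 4 mm: the middle of the surface that is visible of it).
The state is a dict: "time": time; "joint_pos": joint angles; "qd": joint speeds; "joint_efforts": joint torques, N m; "tool_pos": TCP position; "tcp_rot": TCP orientation; "ft_force": force on the tool from outside, world axes, zero at the start; "wrist_torque": the same for the moment, N m; "finger_gap": finger opening in mm.
Only numpy, scipy, OpenCV 4.12 (cv2) and the standard library are available. Lean on these libraries where they do the work, as an engineer would, in place of code of your own. Each camera call takes 0.05 s, during which the arm holds its last target. There are 200 camera calls.

## Working session

There is one attempt and no reset: what is moved stays moved. The work goes in short steps, Python scripts to look and compute and a shell command to move; the robot and the scene stay as the last step left them, time stands still between calls to the robot, and variables do not carry over. Pictures are saved under pics/ and viewed, about 8 in all and at most 12, crops included, and the job is handed in when it is done.

```bash
mkdir -p pics && ls && python3 - <<'E'
from bench import r, optics
import cv2
s=r.sense(); print({k:s[k] for k in('time','tool_pos','tcp_rot','ft_force','finger_gap')})
a,_=optics.snapshot("scene"); b,_=optics.snapshot("top")
for c in("scene","top"):
    for q in("dock","pack","key_top"):
        print(c,q,[(round(d['score'],2),[round(float(v)) for v in d['at']]) for d in optics.search_frame(c,q)])
import numpy as np
cv2.imwrite("pics/a.png",a);cv2.imwrite("pics/b.png",b)
E
```

```text
pics
{'time': 0.0, 'tool_pos': array([238.75730845, 549.84806288, 230.2312752 ]), 'tcp_rot': array([-1.79990067e+02,  1.06697746e-01,  6.65220512e+01]), 'ft_force': array([ 0.20142614, -0.2849189 ,  0.66713457]), 'finger_gap': 85.30871599086132}
scene dock [(0.87, [800, -248, 34]), (0.86, [640, -6, 29]), (0.65, [413, 79, 29])]
scene pack [(0.76, [604, 13, 54])]
scene key_top [(0.67, [799, -177, 35]), (0.63, [414, 152, 35]), (0.61, [874, 258, 36]), (0.45, [639, 74, 33])]
top dock [(0.78, [758, -246, 37]), (0.64, [811, 197, 37])]
top pack [(0.94, [576, 15, 62])]
top key_top [(0.44, [792, -173, 32])]
```

View pics/a.png

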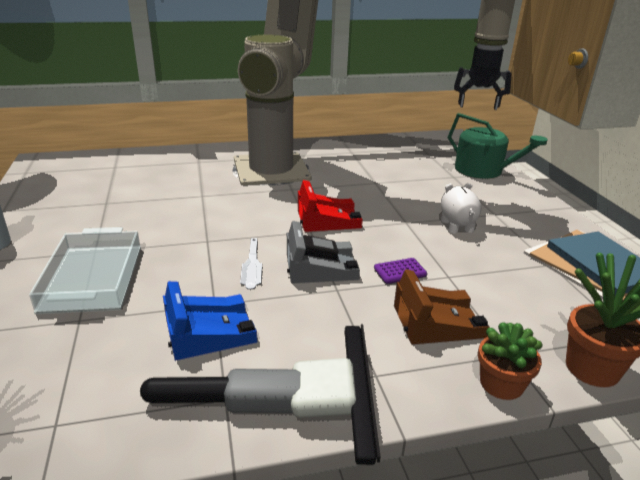

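View pics/b.png

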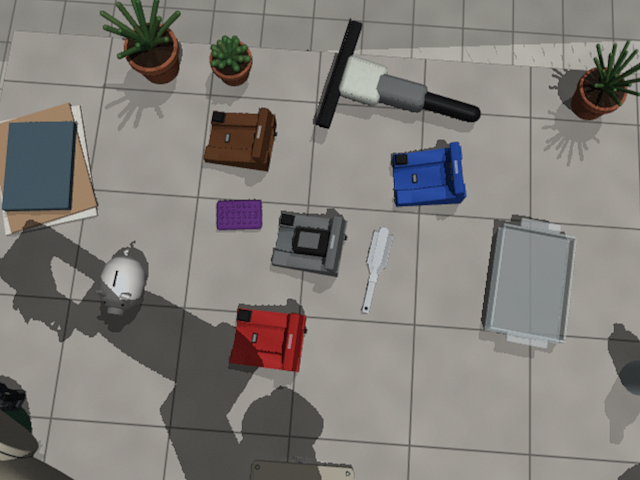

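The only grey dock is at top pixel (310,243) and scene pixel (322,253). It is also the only one holding a pack. The blue (430,177), brown (240,140) and red (270,338) docks are empty look-alikes. The purple scrub pad at (240,214) lies off its open, left end (world +y), and the key is at (287,219). Next I fit the dock's pose to the depth data and confirm it in a crop.

```bash
cat > h.py <<'E'
import numpy as np, cv2
from bench import r, optics
from scipy.spatial.transform import Rotation as Ro
def cam(n):
    p=optics.camera_params(n); K=np.array(p["camera_matrix"]); e=np.array(p["eye"]); o=np.array(p["orientation"])
    R=o if o.shape==(3,3) else Ro.from_euler("xyz",o,degrees=True).as_matrix()
    return K,e,R
def cloud(n,d):
    K,e,R=cam(n); v,u=np.nonzero(d>0); z=d[v,u]
    return np.c_[(u-K[0,2])/K[0,0]*z,(v-K[1,2])/K[1,1]*z,z]@R.T+e
def proj(n,P):
    K,e,R=cam(n); q=(np.atleast_2d(P)-e)@R; q=q@K.T; return q[:,:2]/q[:,2:]
def height(x,y):
    t=np.tan(np.radians(15)); fl=12+(x+70)*t
    h=np.where(np.abs(y)<29.5,fl,np.where(x<-52,29,fl+12.4))
    h=np.where((abs(x+70)<12)&(abs(y-45)<11),37,h)
    pk=(x>-45)&(x<36)&(abs(y)<28); h=np.where(pk,fl+34/np.cos(np.radians(15)),h)
    h=np.where((x<-85)|(abs(y)>60),0,h)
    return h
def todock(P,p):
    a=np.radians(p[2]); c,s=np.cos(a),np.sin(a); d=P[:,:2]-p[:2]
    return d@np.array([[c,-s],[s,c]])
def fromdock(p,x,y,z=0):
    a=np.radians(p[2]); return np.array([p[0]+x*np.cos(a)-y*np.sin(a),p[1]+x*np.sin(a)+y*np.cos(a),z])
E
python3 - <<'E'
from h import *
from scipy.optimize import minimize
cl={}
for n in("top","scene"):
    im,d=optics.snapshot(n); P=cloud(n,d); cl[n]=P; 
    if n=="top": top=im
def fit(P,p0,dz):
    P=P[(abs(P[:,:2]-p0[:2]).max(1)<130)]
    def f(p):
        q=todock(P,p); m=(q[:,0]<30)&(q[:,0]>-100)&(abs(q[:,1])<75)
        return np.mean(np.minimum(abs(P[m,2]-dz-height(q[m,0],q[m,1])),15))
    best=None
    for dx in(-12,0,12):
        for dy in(-12,0,12):
            s=minimize(f,np.array(p0)+[dx,dy,0],method="Nelder-Mead",options=dict(initial_simplex=np.array(p0)+[[dx,dy,0],[dx+8,dy,0],[dx,dy+8,0],[dx,dy,6]]))
            if best is None or s.fun<best.fun: best=s
    return best,len(P)
p0=[588,7,-85.]
for n in cl:
    P=cl[n]; g=P[(abs(P[:,:2]-[588,7]).max(1)<200)&(abs(P[:,2])<8)]; dz=np.median(g[:,2])
    s,k=fit(P,p0,dz); print(n,k,"ground",round(dz,1),s.x.round(1),round(s.fun,2))
    if n=="top": pt=s.x
    print(" key",fromdock(s.x,-70,45).round(1)," mid",fromdock(s.x,-70,22.5).round(1))
t=cv2.resize(top[190:300,240:380],None,fx=5,fy=5,interpolation=cv2.INTER_CUBIC)
for x,y,z in((-70,45,37),(-70,0,12),(-85,60,29),(-85,-60,29),(-42,28,54),(-42,-28,54)):
    u=(proj("top",fromdock(pt,x,y,z))[0]-[240,190])*5
    cv2.circle(t,tuple(int(v) for v in u),4,(0,255,0),-1)
cv2.imwrite("pics/c.png",t)
E
```

```text
top 12476 ground 0.1 [583.6  13.2 -95.9] 3.0
 key [635.5  78.3   0. ]  mid [613.1  80.6   0. ]
scene 8106 ground -1.8 [580.3  14.3 -97. ] 7.1
 key [633.6  78.2   0. ]  mid [611.2  81.    0. ]
```

View pics/c.png

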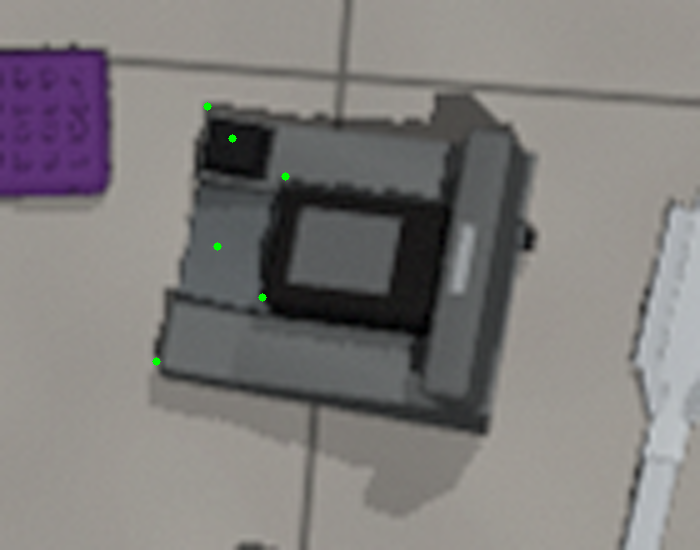

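Crop check: the grey dock is the one meant, with the black key at crop (240,148) and the pack front at about x=275. My markers sit a few mm off, so I'll go above it and refine with the wrist camera.

```bash
python3 -m pendant '[[0.36,0,0,0,8],[0.36,0,0,0,8],[0.36,0,0,0,8],[0.36,0,0,0,8],[0.36,0,0,0,8],[0.36,0,0,0,8],[0.36,0,0,0,8],[0.36,0,0,0,8],[0.36,0,0,0,8.5],[0.36,0,0,0,0]]' 30 && python3 -m pendant '[[0.36,35,35.5,0,0],[0.36,35,35.5,0,0],[0.36,35,35.5,0,0],[0.36,35,35.5,0,0],[0.36,35,35.5,0,0],[0.36,35,35.5,0,0],[0.36,35,35.5,0,0],[0.36,35,35.5,0,0],[0.36,35,35.5,0,0],[0.36,35,35.5,0,0]]' && python3 -m pendant '[[0.36,35,35.5,0,0],[0.36,35,37.5,0,0],[0.36,0,0,45,0],[0.36,0,0,0,0],[0.36,0,0,0,0]]'
python3 - <<'E'
from h import *
s=r.sense(); print(s['tool_pos'],s['tcp_rot'],s['finger_gap'],s['ft_force'])
p=optics.camera_params("wrist"); print(p)
im,d=optics.snapshot("wrist"); np.savez("w.npz",im=im,d=d,**{k:np.array(v) for k,v in p.items()})
for q in("key_top","pack","dock"): print(q,[(round(x['score'],2),[round(float(v)) for v in x['at']]) for x in optics.search_frame("wrist",q)])
cv2.imwrite("pics/d.png",im)
E
```

```text
time: 1.5
tool_pos: [239.0, 550.3, 231.3]
tcp_rot: [-180.0, 0.0, -6.1]
ft_force: [0.0, -0.7, 0.5]
finger_gap: 30.9
time: 2.5
tool_pos: [551.2, 159.0, 231.6]
tcp_rot: [-180.0, -0.0, -5.7]
ft_force: [0.0, 0.7, -0.5]
finger_gap: 30.8
time: 3.0
tool_pos: [610.0, 82.1, 185.2]
tcp_rot: [180.0, 0.2, -5.8]
ft_force: [-0.7, 1.2, 0.5]
finger_gap: 30.9
[610.04357495  82.10453388 185.21565213] [179.9819435    0.21644247  -5.82954236] 30.86542109469403 [-0.74244839  1.18120659  0.52780699]
{'camera_matrix': array([[371.64829954,   0.        , 315.18757414],
       [  0.        , 371.64829954, 237.70310629],
       [  0.        ,   0.        ,   1.        ]]), 'eye': array([618.96759094, 159.65659642, 328.7227245 ]), 'orientation': array([162.09166491,   0.21075051,  -5.81041814])}
key_top [(0.91, [633, 79, 35]), (0.64, [860, 259, 40]), (0.6, [410, 150, 35])]
pack [(0.75, [586, 31, 56])]
dock [(0.87, [594, 50, 29]), (0.78, [374, 88, 34]), (0.63, [803, 191, 36]), (0.58, [735, -210, 27]), (0.33, [632, 80, 37])]
```

View pics/d.png

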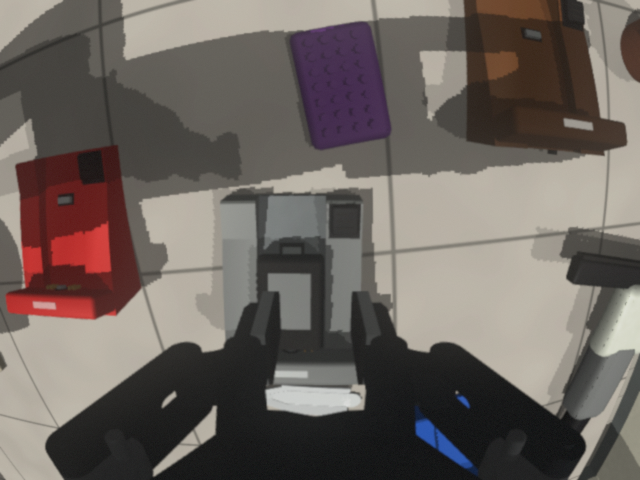

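The wrist view shows the key at about (345,221), the latch tooth at (291,247) and the pack's front edge at y≈256. Both fingers show lower down, and the dock is nearly aligned. Next I segment the key and the edges.

```bash
python3 - <<'E'
from h import *
w=np.load("w.npz"); K=w["camera_matrix"];e=w["eye"];R=Ro.from_euler("xyz",w["orientation"],degrees=True).as_matrix(); d=w["d"]; im=w["im"]
v,u=np.mgrid[:480,:640]; x=(u-K[0,2])/K[0,0]; y=(v-K[1,2])/K[1,1]; t=np.hypot(x,y); 
ray=np.dstack([np.sin(t)*x/t,np.sin(t)*y/t,np.cos(t)])
P=(ray*(d/ray[...,2])[...,None])@R.T+e
def onz(uv,z):
    x,y=(uv[0]-K[0,2])/K[0,0],(uv[1]-K[1,2])/K[1,1];t=np.hypot(x,y)
    q=R@np.array([np.sin(t)*x/t,np.sin(t)*y/t,np.cos(t)]); return (e+q*(z-e[2])/q[2]).round(1)
# level-height segmentation
print("ground",np.median(P[160:180,180:210,2]).round(1))
box=np.zeros(d.shape,bool); box[190:250,215:375]=1
m=box&(abs(P[...,2]-37)<2.5)&(u>320)&(v<245); print("key px",m.sum(),P[m].mean(0).round(1))
r_=cv2.minAreaRect(P[m][:,:2].astype(np.float32)); print("key rect",r_)
g=im.max(2); mk=box&(g<60)&(u>325)&(u<365)&(v>198)&(v<243); r2=cv2.minAreaRect(np.c_[u[mk],v[mk]].astype(np.float32)); print("dark key",mk.sum(),r2, onz(r2[0],37))
ch=box&(abs(P[...,2]-29)<2)&(P[...,1]>60); r3=cv2.minAreaRect(P[ch][:,:2].astype(np.float32)); print("cheek tops",r3,P[ch][:,:2].mean(0))
t=cv2.resize(im[180:275,205:385],None,fx=4.4,fy=4.4,interpolation=cv2.INTER_CUBIC); cv2.imwrite("pics/e.png",t)
pf=P[256:275,275:310]; print("pack z row",P[250:275:3,300,:].round(0).tolist())
E
```

```text
ground 1.0
key px 771 [633.7  78.8  37.7]
key rect ((633.8242797851562, 78.36491394042969), (23.73550033569336, 22.423900604248047), 84.23148345947266)
dark key 883 ((344.5, 217.5), (37.0, 29.0), 90.0) [633.8  80.8  37. ]
cheek tops ((588.3883056640625, 76.82327270507812), (42.620269775390625, 119.9709243774414), 84.07496643066406) [567.42553419  82.38561884]
pack z row [[594.0, 52.0, 25.0], [593.0, 50.0, 27.0], [595.0, 54.0, 44.0], [595.0, 55.0, 54.0], [595.0, 52.0, 54.0], [595.0, 51.0, 56.0], [595.0, 49.0, 57.0], [594.0, 46.0, 58.0], [594.0, 44.0, 58.0]]
```

View pics/e.png

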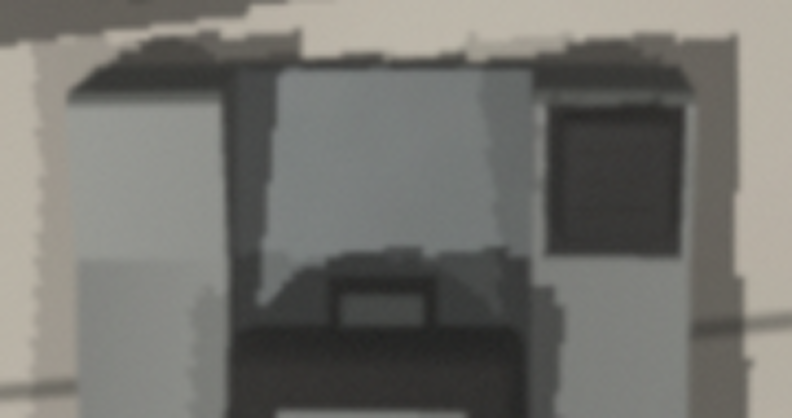

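```bash
python3 -m pendant '[[0.36,0,0,35,0],[0.36,0,0,35,0],[0.36,0,0,35,0],[0.36,0,0,20,0],[0.36,0,0,0,0],[0.36,0,0,0,0]]'
python3 - <<'E'
from h import *
S=[]
for k in range(4):
    n=("scene","wrist")[k%2]; im,d=optics.snapshot(n); s=r.sense(); S.append(np.r_[s['tool_pos'],s['tcp_rot'][2],s['finger_gap'],s['ft_force']])
    if k==0: a=im
    if k==1: b=im
print(np.round(S,1)); print(np.mean(S,0).round(1))
u=proj("scene",[633.8,78.4,37])[0]; print(u)
c=a[200:300,270:390]; c=cv2.resize(c,(400,333),interpolation=cv2.INTER_CUBIC); e=cv2.resize(b[150:350,205:425],(400,364),interpolation=cv2.INTER_CUBIC)
cv2.imwrite("pics/f.png",np.hstack([cv2.copyMakeBorder(c,0,31,0,0,0),e]))
E
```

```text
time: 3.8
tool_pos: [612.1, 82.5, 62.9]
tcp_rot: [-180.0, -0.1, -5.9]
ft_force: [0.4, 0.4, 0.4]
finger_gap: 30.7
[[ 6.130e+02  8.250e+01  6.390e+01 -5.900e+00  3.080e+01 -1.000e-01
   5.000e-01  1.000e-01]
 [ 6.133e+02  8.240e+01  6.430e+01 -5.900e+00  3.080e+01  4.000e-01
   1.000e-01 -3.000e-01]
 [ 6.133e+02  8.230e+01  6.420e+01 -5.900e+00  3.090e+01 -6.000e-01
  -1.000e-01  8.000e-01]
 [ 6.131e+02  8.220e+01  6.380e+01 -6.000e+00  3.060e+01 -1.000e-01
  -3.000e-01 -1.000e+00]]
[ 6.132e+02  8.230e+01  6.410e+01 -5.900e+00  3.080e+01 -1.000e-01
  0.000e+00 -1.000e-01]
[352.14087077 261.96217364]
```

View pics/f.png

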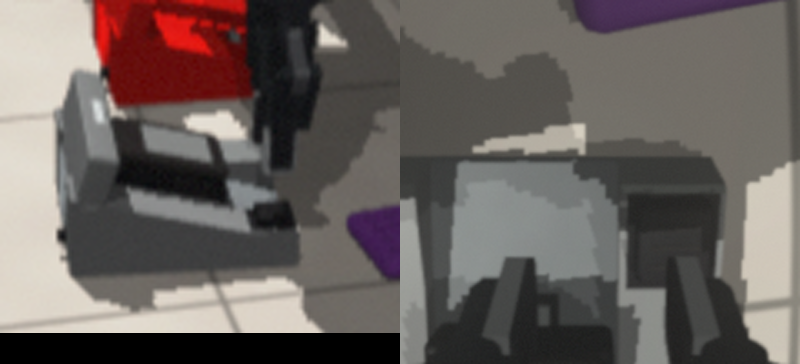

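The scene crop shows the finger above the key end. The wrist crop shows the key at (671,240), with the right finger's tip at about (685,258) and the left finger's over the bay. Next I measure both fingertips and the key in the same depth cloud.

```bash
python3 - <<'E'
from h import *
p=optics.camera_params("wrist"); K=p["camera_matrix"];e=np.array(p["eye"]);R=Ro.from_euler("xyz",p["orientation"],degrees=True).as_matrix()
im,d=optics.snapshot("wrist")
v,u=np.mgrid[:480,:640]; x=(u-K[0,2])/K[0,0]; y=(v-K[1,2])/K[1,1]; t=np.hypot(x,y)
ray=np.dstack([np.sin(t)*x/t,np.sin(t)*y/t,np.cos(t)]); P=((ray*(d/ray[...,2])[...,None])@R.T+e)[d>0]
a=np.radians(-95.9); X=np.array([np.cos(a),np.sin(a)]);Y=np.array([-X[1],X[0]])
org=np.array([633.8,78.4])+70*X-45*Y
q=np.c_[(P[:,:2]-org)@X,(P[:,:2]-org)@Y,P[:,2]]
s=r.sense(); print("tcp dock",((s['tool_pos'][:2]-org)@X).round(1),((s['tool_pos'][:2]-org)@Y).round(1),s['tool_pos'][2])
k=q[(abs(q[:,2]-37.5)<2.5)&(abs(q[:,0]+70)<18)&(abs(q[:,1]-45)<16)]; print("key",len(k),np.percentile(k,[1,50,99],axis=0).round(1).tolist())
for nm,lo,hi in(("bay",-15,22),("key",23,60)):
    f=q[(q[:,2]>43)&(q[:,0]<-50)&(q[:,0]>-100)&(q[:,1]>lo)&(q[:,1]<hi)&(q[:,2]<110)]
    print(nm,len(f),"zmin",np.percentile(f[:,2],[0,1,3]).round(1))
    for z in(60,65,70,80,90):
        g=f[abs(f[:,2]-z)<3]
        if len(g)>3: print(z,len(g),np.percentile(g[:,0],[2,50,98]).round(1),np.percentile(g[:,1],[2,50,98]).round(1))
E
```

```text
tcp dock -71.5 23.7 63.44482070859535
key 1546 [[-81.9, 34.4, 35.4], [-72.7, 43.6, 37.8], [-59.1, 55.8, 39.3]]
bay 2545 zmin [65.4 67.7 70.3]
65 29 [-76.7 -72.  -66.9] [8.9 9.1 9.4]
70 152 [-82.4 -80.2 -61.6] [-2.   8.6  9.4]
80 309 [-82.3 -78.2 -62.8] [-4.1  5.3  9.3]
90 367 [-82.4 -78.1 -61.8] [-4.3  5.3  9.3]
key 2503 zmin [65.2 68.8 70.5]
65 19 [-76.3 -72.9 -68.1] [39.9 39.9 40.1]
70 143 [-82.4 -80.7 -60.4] [39.7 40.4 50.1]
80 304 [-82.3 -78.2 -62.2] [39.7 43.8 53.1]
90 367 [-82.4 -78.2 -61.8] [39.6 43.4 52.8]
```

The fingers straddle correctly: the key finger's centre is at dock (-72, 46) and the key's at (-70, 45). The bay finger is at (-72, 2.5), and both tips are at z≈65. Now I descend straight down.

```bash
python3 -m pendant '[[0.36,0,0,10,0],[0.36,0,0,10,0],[0.36,0,0,5,0],[0.36,0,0,0,0],[0.36,0,0,0,0],[0.36,0,0,0,0]]' && python3 -m pendant '[[0.36,0,0,2,0],[0.36,0,0,2,0],[0.36,0,0,1,0],[0.36,0,0,0,0],[0.36,0,0,0,0]]' && python3 -m pendant '[[0.36,0,0,2,0],[0.36,0,0,1,0],[0.36,0,0,0,0],[0.36,0,0,0,0]]'
```

```text
time: 4.65
tool_pos: [611.5, 81.9, 36.5]
tcp_rot: [180.0, -0.0, -6.0]
ft_force: [-0.1, 0.0, 1.4]
finger_gap: 31.2
time: 5.15
tool_pos: [611.8, 82.1, 31.7]
tcp_rot: [-180.0, -0.1, -6.0]
ft_force: [0.5, 0.7, 3.8]
finger_gap: 30.6
time: 5.55
tool_pos: [611.9, 82.1, 29.4]
tcp_rot: [-180.0, -0.1, -6.0]
ft_force: [-2.8, 1.1, 10.6]
finger_gap: 30.7
```

```bash
python3 -m pendant '[[0.36,0,0,0.5,0],[0.36,0,0,0,0],[0.36,0,0,0,0]]'; cat > chk.py <<'E'
from h import *; import sys
p=optics.camera_params("wrist"); K=p["camera_matrix"];e=np.array(p["eye"]);R=Ro.from_euler("xyz",p["orientation"],degrees=True).as_matrix()
im,d=optics.snapshot("wrist"); F=[r.sense()['ft_force']]
sc,_=optics.snapshot("scene"); F.append(r.sense()['ft_force']); tp,td=optics.snapshot("top"); F.append(r.sense()['ft_force'])
v,u=np.mgrid[:480,:640]; x=(u-K[0,2])/K[0,0]; y=(v-K[1,2])/K[1,1]; t=np.hypot(x,y)
ray=np.dstack([np.sin(t)*x/t,np.sin(t)*y/t,np.cos(t)]); P=((ray*(d/ray[...,2])[...,None])@R.T+e)[d>0]
a=np.radians(-95.9); X=np.array([np.cos(a),np.sin(a)]);Y=np.array([-X[1],X[0]]); org=np.array([633.8,78.4])+70*X-45*Y
for nm,P in(("wrist",P),("top",cloud("top",td))):
    q=np.c_[(P[:,:2]-org)@X,(P[:,:2]-org)@Y,P[:,2]]
    c=q[(q[:,2]>26)&(q[:,2]<40)&(abs(q[:,1]-45)<14)&(abs(q[:,0]+70)<13)]; print(nm,"key/cheek z",np.percentile(c[:,2],[10,50,90]).round(1) if len(c) else None)
    c=c[(abs(c[:,1]-45)<10)];print(" key only",len(c),np.median(c[:,2]).round(1) if len(c) else None)
    for lo,hi in((-26,-8),(12,26)):
        b=q[(q[:,1]>lo)&(q[:,1]<hi)&(q[:,0]>-85)&(q[:,0]<20)&(q[:,2]<70)]
        h=[(x0,np.median(b[abs(b[:,0]-x0)<2,2]).round(0)) for x0 in range(-80,16,5) if (abs(b[:,0]-x0)<2).sum()>2]; print("  profile",lo,h)
s=r.sense(); print("F",np.round(F,1).tolist(),s['tool_pos'],s['time'],s['finger_gap'])
A=cv2.resize(im[150:350,205:425],(400,364),interpolation=cv2.INTER_CUBIC);B=cv2.resize(sc[190:300,270:390],(397,364),interpolation=cv2.INTER_CUBIC)
cv2.imwrite(sys.argv[1],np.hstack([B,A]))
E
python3 chk.py pics/g.png
```

```text
time: 5.85
tool_pos: [612.0, 82.1, 29.3]
tcp_rot: [-180.0, -0.1, -6.0]
ft_force: [-3.7, 0.7, 13.8]
finger_gap: 31.0
wrist key/cheek z [29.7 30.6 34. ]
 key only 1227 30.9
  profile -26 [(-80, np.float64(10.0)), (-75, np.float64(12.0)), (-70, np.float64(13.0)), (-65, np.float64(14.0)), (-60, np.float64(15.0)), (-55, np.float64(27.0)), (-50, np.float64(18.0)), (-35, np.float64(57.0)), (-30, np.float64(59.0)), (-25, np.float64(60.0)), (-20, np.float64(61.0))]
  profile 12 [(-80, np.float64(10.0)), (-75, np.float64(11.0)), (-70, np.float64(13.0)), (-65, np.float64(14.0)), (-60, np.float64(16.0)), (-55, np.float64(42.0)), (-50, np.float64(53.0)), (-45, np.float64(55.0)), (-40, np.float64(56.0)), (-35, np.float64(57.0)), (-30, np.float64(55.0))]
top key/cheek z None
 key only 0 None
  profile -26 [(-80, np.float64(9.0)), (-75, np.float64(12.0)), (-70, np.float64(16.0)), (-65, np.float64(14.0)), (-60, np.float64(16.0)), (-55, np.float64(49.0)), (-50, np.float64(52.0)), (-45, np.float64(52.0)), (-40, np.float64(55.0)), (-5, np.float64(65.0)), (0, np.float64(65.0)), (5, np.float64(67.0)), (10, np.float64(66.0)), (15, np.float64(66.0))]
  profile 12 [(-60, np.float64(13.0)), (-55, np.float64(49.0)), (-50, np.float64(52.0)), (-45, np.float64(54.0)), (-10, np.float64(65.0)), (-5, np.float64(64.0)), (0, np.float64(66.0)), (5, np.float64(67.0)), (10, np.float64(67.0)), (15, np.float64(67.0))]
F [[-3.9, 0.8, 14.6], [-4.6, 1.9, 13.8], [-5.0, 0.8, 13.7]] [612.00794438  82.08066165  29.32425522] 6.0 30.63013941226678
```

View pics/g.png

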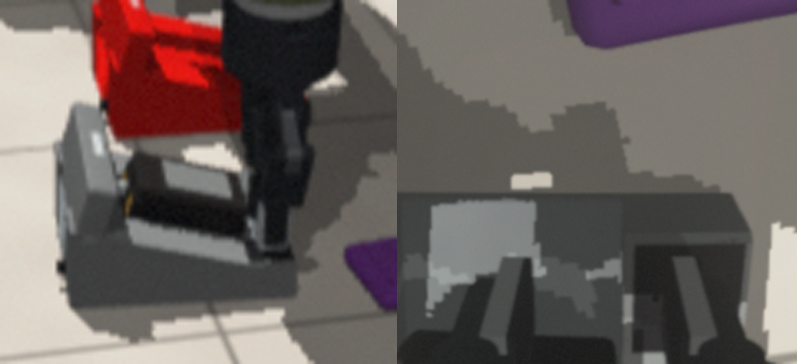

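The pack has come off the contacts (a gap to the head shows at left (125,185)) and has slid against the finger. The key reads z 30.9 against 37.8 when up, so it is about 6.9 mm down, at a steady ~14 N. I'll wait a moment and check that it is at rest.

```bash
python3 -m pendant '[[0.36,0,0,0,0],[0.36,0,0,0,0],[0.36,0,0,0,0],[0.36,0,0,0,0],[0.36,0,0,0,0]]'; cat >> chk.py <<'E'
P=((ray*(d/ray[...,2])[...,None])@R.T+e)[d>0]; q=np.c_[(P[:,:2]-org)@X,(P[:,:2]-org)@Y,P[:,2]]
b=q[(abs(q[:,1])<27)&(abs(q[:,1]-2.5)>9)&(q[:,2]>44)&(q[:,2]<62)&(q[:,0]>-66)&(q[:,0]<-30)]
print("pack front edge x",np.percentile(b[:,0],[1,3,10]).round(1)); c=b[b[:,0]>-52]; print("top plane",np.linalg.lstsq(np.c_[c[:,:2],np.ones(len(c))],c[:,2],rcond=None)[0].round(3))
f=q[(abs(q[:,1]-2.5)<9)&(q[:,2]>75)&(q[:,2]<100)&(q[:,0]<-50)]; print("finger x",np.percentile(f[:,0],[2,98]).round(1))
for n in("piggy_bank","scrub_pad","lifter","dish"): print(n,[np.round(o['at']).tolist() for o in optics.search_frame("scene",n)[:1]])
E
python3 chk.py pics/h.png
```

```text
time: 6.5
tool_pos: [612.0, 82.1, 29.3]
tcp_rot: [-180.0, -0.1, -6.0]
ft_force: [-4.6, 1.1, 14.8]
finger_gap: 30.5
wrist key/cheek z [29.7 30.7 33.6]
 key only 1210 30.8
  profile -26 [(-80, np.float64(10.0)), (-75, np.float64(12.0)), (-70, np.float64(13.0)), (-65, np.float64(14.0)), (-60, np.float64(16.0)), (-55, np.float64(28.0)), (-50, np.float64(18.0)), (-35, np.float64(58.0)), (-30, np.float64(59.0)), (-25, np.float64(60.0)), (-20, np.float64(61.0))]
  profile 12 [(-80, np.float64(10.0)), (-75, np.float64(12.0)), (-70, np.float64(13.0)), (-65, np.float64(14.0)), (-60, np.float64(16.0)), (-55, np.float64(41.0)), (-50, np.float64(53.0)), (-45, np.float64(55.0)), (-40, np.float64(56.0)), (-35, np.float64(57.0))]
top key/cheek z None
 key only 0 None
  profile -26 [(-80, np.float64(7.0)), (-75, np.float64(13.0)), (-70, np.float64(13.0)), (-65, np.float64(12.0)), (-60, np.float64(17.0)), (-55, np.float64(50.0)), (-50, np.float64(52.0)), (-45, np.float64(54.0)), (-40, np.float64(55.0)), (-5, np.float64(64.0)), (0, np.float64(67.0)), (5, np.float64(67.0)), (10, np.float64(66.0)), (15, np.float64(68.0))]
  profile 12 [(-60, np.float64(15.0)), (-55, np.float64(52.0)), (-50, np.float64(52.0)), (-45, np.float64(56.0)), (-10, np.float64(62.0)), (-5, np.float64(65.0)), (0, np.float64(65.0)), (5, np.float64(66.0)), (10, np.float64(66.0)), (15, np.float64(67.0))]
F [[-4.7, 1.1, 13.2], [-4.4, 0.4, 14.3], [-4.6, 0.4, 14.1]] [611.98893144  82.05932391  29.2982164 ] 6.65 30.562887595287794
pack front edge x [-57.3 -57.  -56.2]
top plane [ 0.174 -0.081 63.687]
finger x [-88.1 -77.5]
piggy_bank [[492.0, 403.0, 73.0]]
scrub_pad [[652.0, 181.0, 14.0]]
lifter [[572.0, -132.0, 5.0]]
dish [[527.0, -484.0, 14.0]]
```

```bash
python3 - <<'E'
from h import *
im,d=optics.snapshot("wrist"); t,_=optics.snapshot("scene"); 
A=cv2.resize(im[190:340,215:415],(400,300),interpolation=cv2.INTER_CUBIC);A=cv2.convertScaleAbs(A,alpha=2.2);B=cv2.resize(t[225:285,280:360],(400,300),interpolation=cv2.INTER_CUBIC);B=cv2.convertScaleAbs(B,alpha=1.7)
cv2.imwrite("pics/i.png",np.hstack([B,A]))
E
```

```text
(no output)
```

View pics/i.png

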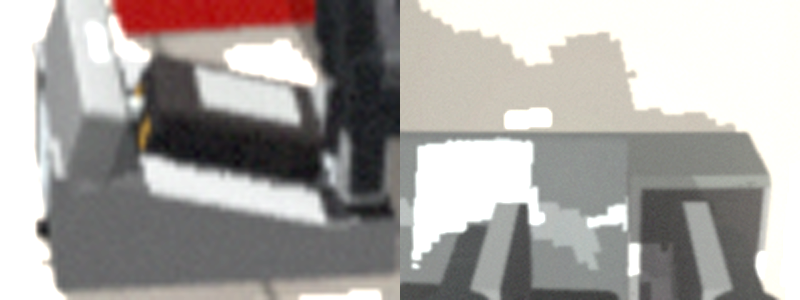

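The scene crop shows the pack parallel to the cheek, clear of the head contacts (gap at (130,110)), with its front edge meeting the finger at about (325,120). The key is pressed nearly flush. Handing in.

```bash
python3 -c "
from bench import hand_in, r
print(hand_in()); print(r.sense()['time'])"
```

```text
the job is handed in; nothing more can be done
None
the job is handed in; nothing more can be done
```

I pressed the grey dock's release key down with one fingertip, and the other finger, already standing in the bay, caught the pack. I handed in at about 7 s with the arm still holding both.

**Last checks:**
- **Key:** its top went from z 37.8 to 30.8 mm, which matches the full 7 mm of travel. The push held steady at about 14 N up and 4–5 N sideways.
- **Pack:** it travelled about 15 mm, against the 8 mm needed to clear the contacts, with its front well inside the open end. Repeated measurements agreed, so it is at rest.
- **Other objects:** I never touched the piggy bank, dish, scrub pad or lifter. The networks found them at the end, but I had no starting positions to compare with.

**What disagreed:**
- **Contact with the finger:** the wrist depth put the pack's front edge about 3.5 mm short of the finger face. About 2 mm of that is the bias seen when the pack was seated; the rest is within camera error. In the picture the two meet.
- **Pack lying flat:** one wrist-depth plane fit gave a slope of about 10° and a slight sideways tilt. The top-camera profile gave about 14°, against the dock's 15°, so I take the pack to be lying on the bay floor.

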